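# Draw the garment brush slantwise out of the short-opening drawer

### The job

Fetch the garment brush from the low drawer unit on the counter: pull the drawer out to its stop, then, as the brush is longer than the gap, raise its handle end and draw it out slantwise from under the unit's top without forcing it against the top. Leave the other things in the drawer and on the unit where they are. Finish while still holding the brush in the air, level with its bristles down and their tips a good 10 cm above the unit's top, still and touching nothing but the gripper.

Things in the scene. Friction and masses are not known exactly. Their poses are not given: they have to be found in the camera images.
- drawer_unit: Low light-wood drawer unit standing fixed on the counter, 220 deep x 230 wide x 82 high mm. Origin: centre of its underside, on the counter. Its front (the drawer side) faces its own -x; +y is to the left seen from the front, z up. The shell, without the drawer front, spans x -110 to +110 mm.
- unit_top: The unit's 8 mm top board, fixed; same origin and axes as drawer_unit. It is 74 to 82 mm above the counter and its front edge is at x = -110 mm; the open drawer's contents are covered behind that edge.
- unit_drawer (a joint): How far the only drawer is pulled out, m: 0 closed, 0.115 at its firm stop. It slides along the unit's -x, needs about 2 N and stays where it is left. The inner face of its 14 mm thick white front is at unit x = -110 mm when closed, so fully out the opening before the top board is 115 mm long. The front reaches 71 mm above the counter.
- drawer_handle (a point): Middle of the drawer's steel bar handle: a 10 mm round bar along the unit's y, 88 mm of it straight, 50 mm above the counter, its axis 35 mm in front of the drawer front, so 30 mm is free behind it for a finger; moves with the drawer. Axes as drawer_unit.
- drawer_floor (a point): Middle of the drawer's inner floor, 13 mm above the counter, moves with the drawer; axes as drawer_unit. Inside the drawer is 205 mm long (x) and 202 mm wide; side and rear walls reach 51 mm above the counter. A 4 mm divider along x at y = -29 mm, 47 mm above the counter, parts the brush's compartment (y -27 to +101 mm) from a narrow one.
- brush: Dark wooden garment brush, 176 long x 40 wide x 33 high mm, about 90 g, in the wider compartment, bristles down, handle towards the drawer front. Origin: mid-length, level with the bristle tips; +x points to the head end, z up. Head x +12 to +88 mm, 40 mm wide; handle x -88 to +12 mm, 20 mm wide; wood z 18 to 33 mm; stiff pale bristles under the head (x 17 to 83 mm, z 0 to 18 mm).
- brush_grip (a point): Point in the middle of the brush's handle, 48 mm from the brush's origin towards the handle end and 25.5 mm above the bristle tips; grasp across the 20 mm width. Axes as the brush.
- tape_measure: Round pink tape measure, 56 x 51 x 21 mm, loose in the drawer's narrow compartment. Origin under its centre.
- spool_red: Spool of red thread, 25 mm across, 40 mm high, standing loose in the narrow compartment. Origin under its centre.
- spool_blue: Spool of blue thread, 25 mm across, 40 mm high, standing loose in the narrow compartment. Origin under its centre.
- tag_bundle: Banded bundle of kraft tags, 207 x 69 x 16 mm, lying loose across the rear half of the unit's top, about 30 mm behind its middle. Origin under its centre; x along its length.

How it is judged:
On the way, in this order (a step that is already met when the one before it is completed fails the run):
1. the drawer is pulled out to its stop (within 10 mm), the brush still in it (value of joint unit_drawer above 0.105 m and z of brush in the frame of drawer_floor below 0.03 m), for 0.1 s.
2. the brush is drawn out through the opening and held above the unit (height (world z) of brush above 0.1 m and contact force between the fingers and brush above 1 N), for 0.1 s.
At the end, for the whole second after the job is handed in: The brush is held in the fingers, bristle tips over 140 mm above the counter, within 15 degrees of level, back up, slower than 3 cm/s, not touching the unit; tape measure and spools still on the drawer floor, tag bundle within 3 cm of its place (height (world z) of brush above 0.14 m and angle between brush's own z axis and vertical below 0.26 rad and contact force between the fingers and brush above 1 N and contact force between brush and drawer_unit below 0.1 N and linear speed of brush below 0.03 m/s and z of tape_measure in the frame of drawer_floor below 0.02 m and z of each of spool_red, spool_blue in the frame of drawer_floor below 0.03 m and distance of tag_bundle from where it was at the start of the episode below 0.03 m); the arm keeps its last pose, push and grip.
It fails at once if the brush is forced against the unit's top with more than 10 N (contact force between brush and unit_top above 10 N).
It fails at once if the tag bundle is pushed more than 3 cm (distance of tag_bundle from where it was at the start of the episode above 0.03 m).
It fails at once if tape measure or a spool is lifted or knocked out of the drawer (z of any of tape_measure, spool_red, spool_blue in the frame of drawer_floor above 0.05 m).
It also fails if it takes over 51 s, if anything falls off the work surface, if the arm or the gripper's body presses on something with over 40 N, if the wrist force passes 120 N, or if a joint passes its speed limit or range.

### The arm

A 6-joint arm with a two-finger parallel gripper is mounted at the origin on a cart in front of the work surface, level with it; the furniture and walls round the work are solid. World frame = base frame: x ahead of the robot, y to its left, z up, the work surface at z = 0. Lengths are in m, angles in rad, forces in N, time in s.
With the tool pointing down it reaches from about 0.225 to 0.875 m from the base axis. Payload 3.4 kg.
Tool frame: the origin (TCP) lies at the very end of the fingers, on their centre line; the grasp point (between the pads) lies behind it (manip.grasp_offset is the z of the grasp point in the tool frame, in m); z points along the fingers, y is the line along which they close (so a half turn about z gives the same grasp; the last joint's range is limited). The gripper opens to 85 mm and grips with 20 to 120 N. Pads are 22 mm wide; open, the fingers measure 114 mm over their backs; the gripper's body (76 mm by 85 mm) begins 54 mm behind the grasp point. The pads swing forward as they close: fully open they stand 13 mm farther back than shut.
Start: joints at [-1.412, 0.276, 1.505, -0, 1.361, -0.121], TCP at [0.159, -0.553, 0.231] pointing down, gripper open.
Joint ranges: [-2.89, 2.89], [-0.75, 2.08], [0.22, 2.7], [-1.18, 4.32], [0.11, 2.71], [-2.7, 2.7]. Speed limits (rad/s): [2.57, 2.57, 3.14, 3.14, 3.14, 3.14].

### API

Orientations are given as a unit quaternion [w, x, y, z].
In Python, from rig import manip gives the robot as it stands.
- The arm moves only by the shell command python3 -m pendant 'ROWS' [FORCE]. ROWS is JSON, a list of rows, each an object of numbers: "dx", "dy", "dz": the shift along the tool's x, y, z in m; "rx", "ry", "rz": the turn, a rotation vector about the tool's x, y, z in degrees; "hand": the finger opening in m, from 0 to 0.0854. In form: [{"dx": .., "dy": .., "dz": .., "rx": .., "ry": .., "rz": .., "hand": ..}, ...]. A call has 1 to 12 rows; each row shifts and turns the commanded pose from where the row before left it, along the tool's axes as they then stand; what a row does not reach is not made up. A row lasts 1/12 s, in which the tool goes at most 41.7 mm and 7.16 degrees, less where a joint would pass 70% of its speed; a pose out of reach is approached as far as the arm can. A call is refused whole if a number of a shift passes 0.0417 or a number of a turn 7.16, either way. A call with a gripper value outside its range is refused whole. The fingers move at their own pace and stop on an object; FORCE is the grip in N (left out, the last holds). Time passes only in rows, so rows that do not move let the fingers close. It gives the time, the measured TCP pose, the force, the opening and the grip force at its end, in the units of the state.
- manip.get_state(): the state, without advancing time (a new reading comes with each control period).
- manip.get_image(name): name is "scene" or "top" or "wrist"; returns a dict with "frame" (384x512x3 uint8, red, green, blue), "fx", "fy", "cx", "cy" (pixels), "distortion" ([k1, k2, p1, p2, k3] as OpenCV has them; the pictures are not rectified), "position" and "attitude" of the camera in the world; the wrist camera has in their place "mount" (4x4, takes a point from camera to tool coordinates, whose origin is the TCP and whose axes are the flange's). Camera axes: x right, y up, looking along -z (the intrinsics and any distortion apply to the point x, -y, -z); pixel columns grow to the right and rows downward; lengths in m; the calibration is good to about 2 mm. A picture is of the moment at which its call begins: read the wrist's pose just before it. There is no depth.
- manip.sign_off(): hands the job in; it is judged then, once.
The state is a dict: "clock": time; "qpos": joint angles; "qd": joint speeds; "effort": joint torques, N m; "position": TCP position; "ee_rot": TCP orientation; "contact_force": force on the tool from outside, world axes, zero at the start; "moment": the same for the moment, N m; "width": finger opening in m; "gripper_force": force on a finger pad.
Only numpy, scipy, OpenCV 4.12 (cv2) and the standard library are available. Lean on these libraries where they do the work, as an engineer would, in place of code of your own. Each camera call takes 0.05 s, during which the arm holds its last target. There are 200 camera calls.

## Working session

There is one attempt and no reset: what is moved stays moved. The work goes in short steps, Python scripts to look and compute and a shell command to move; the robot and the scene stay as the last step left them, time stands still between calls to the robot, and variables do not carry over. Pictures are saved under pics/ and viewed, at most 10 in all, crops included, and the job is handed in when it is done.

```bash
ls; mkdir -p pics
python3 - <<'E'
from rig import manip
import cv2,pickle
s=manip.get_state();print(s, manip.grasp_offset)
for n in("top","scene"):
    d=manip.get_image(n);cv2.imwrite(f"pics/{n}0.png",d["frame"][:,:,::-1]);pickle.dump(d,open(f"{n}0.pkl","wb"))
    print({k:v for k,v in d.items() if k!="frame"})
E
```

```text
pics
{'clock': 0.0, 'qpos': array([-1.41199470e+00,  2.76624229e-01,  1.50614539e+00,  6.74758483e-06,
        1.36069177e+00, -1.20999688e-01]), 'qd': array([ 0.00059291,  0.00194868, -0.00172439, -0.00052208, -0.00021827,
       -0.00119864]), 'effort': array([ 4.64190889e-04, -4.16774762e+01, -2.45804268e+01, -1.45202762e-04,
        1.11249115e-02,  9.88545906e-06]), 'position': array([ 0.15870776, -0.55211306,  0.23041816]), 'ee_rot': array([-9.34262096e-04,  9.90229520e-01,  1.39443984e-01, -1.43610340e-05]), 'contact_force': array([-0.42057858,  0.87964406, -0.99559968]), 'moment': array([-0.03571413, -0.00048438, -0.0154263 ]), 'gripper_force': 0.0, 'width': 0.08502007168419416} -0.0187
{'fx': 473.43147353166086, 'fy': 473.43147353166086, 'cx': 256.648362761156, 'cy': 184.93256182689507, 'distortion': array([-0.04278092,  0.        ,  0.        ,  0.        ,  0.        ]), 'position': array([ 0.52025988, -0.11652613,  0.9184303 ]), 'attitude': array([-0.68362357, -0.07488329,  0.07720837,  0.72186576])}
{'fx': 422.1313765098501, 'fy': 422.1313765098501, 'cx': 255.26013800845504, 'cy': 193.5963774164856, 'distortion': array([-0.03709495,  0.        ,  0.        ,  0.        ,  0.        ]), 'position': array([0.14734356, 0.36491037, 0.54208641]), 'attitude': array([-0.37039944, -0.18859194,  0.4339618 ,  0.79932127])}
```

View pics/top0.png

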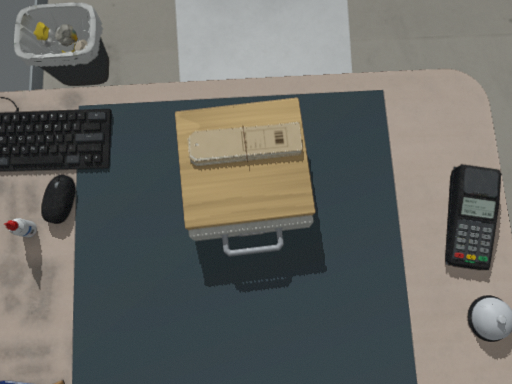

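View pics/scene0.png

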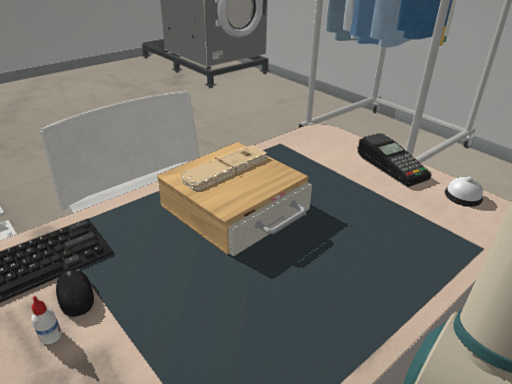

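The top view shows the closed unit. The board corners are near (177,110), (300,100), (311,213) and (185,228), and the handle bar runs from (226,252) to (282,247).

```bash
cat > h.py <<'E'
import numpy as np,cv2
from scipy.spatial.transform import Rotation as R
from scipy.optimize import least_squares
def rot(q): return R.from_quat(np.roll(q,-1)).as_matrix()
F=np.diag([1,-1,-1.])
def cam(d,st=None):
    if "mount" in d and d["mount"] is not None:
        T=np.eye(4);T[:3,:3]=rot(st["ee_rot"]);T[:3,3]=st["position"];M=T@np.array(d["mount"]);C,p=M[:3,:3],M[:3,3]
    else: C,p=rot(d["attitude"]),np.array(d["position"])
    K=np.array([[d["fx"],0,d["cx"]],[0,d["fy"],d["cy"]],[0,0,1]]);return C,p,K,np.array(d["distortion"])
def unproj(c,uv,z):
    C,p,K,D=c;n=cv2.undistortPoints(np.array(uv,float).reshape(-1,1,2),K,D)[:,0]
    r=np.c_[n,np.ones(len(n))]@F@C.T
    return p+r*((z-p[2])/r[:,2])[:,None]
def proj(c,X):
    C,p,K,D=c;v=(np.array(X,float)-p)@C@F
    return cv2.projectPoints(v.reshape(-1,1,3),np.zeros(3),np.zeros(3),K,D)[0][:,0]
def U(pose,pts):
    x,y,a=pose;P=np.array(pts,float).reshape(-1,3);c,s=np.cos(a),np.sin(a)
    return np.c_[x+c*P[:,0]-s*P[:,1],y+s*P[:,0]+c*P[:,1],P[:,2]]
E
python3 - <<'E'
from h import *
import pickle
d=pickle.load(open("top0.pkl","rb"));c=cam(d);im=d["frame"]
h=cv2.cvtColor(im,cv2.COLOR_RGB2HSV);m=((h[...,1]>75)&(h[...,2]>110)&(h[...,0]<28)).astype(np.uint8)
m[:,:165]=0;m[:,330:]=0;m[:98]=0;m[240:]=0
m=cv2.morphologyEx(m,cv2.MORPH_CLOSE,np.ones((3,3)));m=cv2.morphologyEx(m,cv2.MORPH_OPEN,np.ones((5,5)))
k=max(cv2.findContours(m,0,2)[0],key=cv2.contourArea)
hull=cv2.convexHull(k);q=cv2.approxPolyDP(hull,6,True)[:,0];print(q)
w=unproj(c,[[177,110],[300,100],[311,213],[185,228]],.082);print(w,[np.linalg.norm(w[i]-w[i-1]) for i in range(4)])
v=unproj(c,[[226,252],[282,247]],.055);print("handle",v)
# fit unit pose: top corners: rear-left, rear-right, front-right, front-left
img=np.array([[177,110],[300,100],[311,213],[185,228]],float)
P=[[.11,.115,.082],[.11,-.115,.082],[-.11,-.115,.082],[-.11,.115,.082]]
f=least_squares(lambda p:(proj(c,U(p,P))-img).ravel(),[w[:,0].mean(),w[:,1].mean(),0]);print(f.x,f.fun)
s=cv2.resize(im[90:270,160:330],None,fx=3.3,fy=3.3,interpolation=cv2.INTER_CUBIC)[:,:,::-1].copy()
for X in (P,[[-.159,.044,.05],[-.159,-.044,.05]],[[-.124,.11,.071],[-.124,-.11,.071]]):
    for a in (proj(c,U(f.x,X))-[160,90]+.5)*3.3: cv2.circle(s,tuple(a.astype(int)),3,(0,0,255),-1)
cv2.imwrite("pics/t1.png",s)
E
```

```text
[[297  98]
 [314 212]
 [185 227]
 [175 112]]
[[ 0.85530388  0.01731997  0.082     ]
 [ 0.86243871 -0.21478965  0.082     ]
 [ 0.64666562 -0.21846304  0.082     ]
 [ 0.63197596  0.00701084  0.082     ]] [np.float64(0.2235657326650979), np.float64(0.23221924825853754), np.float64(0.2158043567596923), np.float64(0.22595189084575865)]
handle [[ 0.58787352 -0.06234077  0.055     ]
 [ 0.59138153 -0.16428607  0.055     ]]
[ 0.74911928 -0.10215936  0.04058633] [ 0.06679197  0.46760389 -1.20662905 -0.56413179  1.83260462  1.45000018
 -0.74700958 -1.3983524 ]
```

View pics/t1.png

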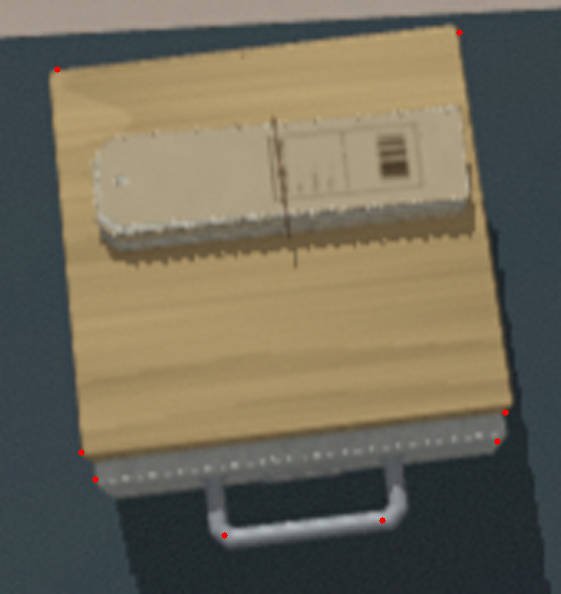

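The model overlay lies within about 5 crop pixels of the board and handle. The corners read (51,72), (457,26), (512,403) and (82,455) in the crop, so I refit with those.

Run:
```python
from h import *
import pickle
c=cam(pickle.load(open("top0.pkl","rb")))
img=np.array([[51,72],[457,26],[512,403],[82,455],[208,538],[403,518]])/3.3+[159.5,89.5]
P=[[.11,.115,.082],[.11,-.115,.082],[-.11,-.115,.082],[-.11,.115,.082],[-.159,.052,.05],[-.159,-.052,.05]]
f=least_squares(lambda p:(proj(c,U(p,P))-img).ravel(),[.75,-.1,0]);print(f.x,f.fun.round(2))
print(U(f.x,[[-.159,0,.05],[-.274,0,.05]]), np.rad2deg(f.x[2]))
from rig import manip
s=manip.get_state();M=rot(s["ee_rot"]);print(M.round(3))
```

```text
[ 0.75003137 -0.10129524  0.05955249] [ 0.62 -0.08 -0.92  0.66 -1.34  1.03  0.67 -0.17  1.73 -0.41 -0.75 -0.85]
[[ 0.59131323 -0.1107585   0.05      ]
 [ 0.4765171  -0.11760298  0.05      ]] 3.4121064144428557
[[ 0.961  0.276 -0.   ]
 [ 0.276 -0.961  0.002]
 [ 0.    -0.002 -1.   ]]
```

```bash
python3 -m pendant '[{"rz":-7,"hand":0.024},{"rz":-7},{"rz":-7},{"rz":-7},{"rz":-7},{"rz":-7},{"rz":-7},{"rz":-7},{"rz":-7},{"rz":-7},{"rz":-7},{}]'
cat > t.py <<'E'
from h import *
from rig import manip
import sys
# usage: t.py x y z [yaw of tool-y, deg] : remaining shift in tool axes to TCP target
s=manip.get_state();M=rot(s["ee_rot"]);t=np.array([float(v) for v in sys.argv[1:4]])
print("clk",s["clock"],"pos",s["position"].round(4),"w",s["width"],"cf",s["contact_force"].round(1))
print("tool shift",(M.T@(t-s["position"])).round(4),"yaw y",np.rad2deg(np.arctan2(M[1,1],M[0,1])).round(2),"z",M[:,2].round(4))
E
python3 t.py 0.587 -0.111 0.12
```

```text
clk 0.1 pos [ 0.1587 -0.5522  0.2306] w 0.08578535443541986 cf [ 0.5 -0.6  0.2]
tool shift [ 0.5335 -0.3055  0.1111] yaw y -73.97 z [-3.0e-04  1.5e-03 -1.0e+00]invalid input
```

```bash
python3 -m pendant '[{"rz":-7,"hand":0.024},{"rz":-7},{"rz":-7},{"rz":-7},{"rz":-7},{"rz":-7},{"rz":-7},{"rz":-7},{"rz":-7},{"rz":-7},{"rz":-7},{"rz":0}]'; 
python3 t.py 0.587 -0.111 0.12
```

```text
clk 0.1 pos [ 0.1587 -0.5522  0.2306] w 0.08578535443541986 cf [ 0.5 -0.6  0.2]
tool shift [ 0.5335 -0.3055  0.1111] yaw y -73.97 z [-3.0e-04  1.5e-03 -1.0e+00]invalid input
```

Perhaps all keys are required.

```bash
python3 -m pendant '[{"dx":0,"dy":0,"dz":0,"rx":0,"ry":0,"rz":-7,"hand":0.024},{"dx":0,"dy":0,"dz":0,"rx":0,"ry":0,"rz":-7,"hand":0.024},{"dx":0,"dy":0,"dz":0,"rx":0,"ry":0,"rz":-7,"hand":0.024},{"dx":0,"dy":0,"dz":0,"rx":0,"ry":0,"rz":-7,"hand":0.024},{"dx":0,"dy":0,"dz":0,"rx":0,"ry":0,"rz":-7,"hand":0.024},{"dx":0,"dy":0,"dz":0,"rx":0,"ry":0,"rz":-7,"hand":0.024},{"dx":0,"dy":0,"dz":0,"rx":0,"ry":0,"rz":-7,"hand":0.024},{"dx":0,"dy":0,"dz":0,"rx":0,"ry":0,"rz":-7,"hand":0.024},{"dx":0,"dy":0,"dz":0,"rx":0,"ry":0,"rz":-7,"hand":0.024},{"dx":0,"dy":0,"dz":0,"rx":0,"ry":0,"rz":-7,"hand":0.024},{"dx":0,"dy":0,"dz":0,"rx":0,"ry":0,"rz":-7,"hand":0.024}]'; 
python3 t.py 0.587 -0.111 0.12
```

```text
clock: 1.02
position: [0.1587, -0.5523, 0.2308]
ee_rot: [-0.0, 0.686, 0.728, 0.0]
contact_force: [-0.8, 1.3, -0.1]
width: 0.0239
gripper_force: 0.0
clk 1.0167 pos [ 0.1587 -0.5523  0.2308] w 0.023941088008869217 cf [-0.8  1.3 -0.1]
tool shift [0.4152 0.4535 0.1112] yaw y 3.38 z [-2.0e-04  1.1e-03 -1.0e+00]
```

```bash
python3 -m pendant '[{"dx":0.026,"dy":0.028,"dz":0,"rx":0,"ry":0,"rz":0,"hand":0.024},{"dx":0.026,"dy":0.028,"dz":0,"rx":0,"ry":0,"rz":0,"hand":0.024},{"dx":0.026,"dy":0.028,"dz":0,"rx":0,"ry":0,"rz":0,"hand":0.024},{"dx":0.026,"dy":0.028,"dz":0,"rx":0,"ry":0,"rz":0,"hand":0.024},{"dx":0.026,"dy":0.028,"dz":0,"rx":0,"ry":0,"rz":0,"hand":0.024},{"dx":0.026,"dy":0.028,"dz":0,"rx":0,"ry":0,"rz":0,"hand":0.024},{"dx":0.026,"dy":0.028,"dz":0,"rx":0,"ry":0,"rz":0,"hand":0.024},{"dx":0.026,"dy":0.028,"dz":0,"rx":0,"ry":0,"rz":0,"hand":0.024},{"dx":0.026,"dy":0.028,"dz":0,"rx":0,"ry":0,"rz":0,"hand":0.024},{"dx":0.026,"dy":0.028,"dz":0,"rx":0,"ry":0,"rz":0,"hand":0.024},{"dx":0.026,"dy":0.028,"dz":0,"rx":0,"ry":0,"rz":0,"hand":0.024},{"dx":0.026,"dy":0.028,"dz":0,"rx":0,"ry":0,"rz":0,"hand":0.024}]' >/dev/null;  python3 -m pendant '[{"dx":0.026,"dy":0.028,"dz":0.02,"rx":0,"ry":0,"rz":0,"hand":0.024},{"dx":0.026,"dy":0.028,"dz":0.02,"rx":0,"ry":0,"rz":0,"hand":0.024},{"dx":0.026,"dy":0.026,"dz":0.02,"rx":0,"ry":0,"rz":0,"hand":0.024},{"dx":0.026,"dy":0.013,"dz":0.02,"rx":0,"ry":0,"rz":0,"hand":0.024},{"dx":0,"dy":0,"dz":0,"rx":0,"ry":0,"rz":0,"hand":0.024}]'
python3 t.py 0.587 -0.111 0.12
python3 - <<'E'
from h import *
from rig import manip
s=manip.get_state();d=manip.get_image("wrist");c=cam(d,s);im=d["frame"][:,:,::-1].copy()
print(d["mount"])
for P in [[-.159,.044,.05],[-.159,-.044,.05],[-.124,.115,.071],[-.124,-.115,.071],[-.11,.115,.082],[-.11,-.115,.082]]:
    a=proj(c,U([.75,-.1013,.0596],[P]))[0];print(P,a.round(1))
    if abs(a).max()<2000: cv2.circle(im,tuple(a.astype(int)),3,(0,0,255),-1)
cv2.imwrite("pics/w1.png",im)
E
```

```text
clock: 2.43
position: [0.5646, -0.1106, 0.148]
ee_rot: [-0.005, 0.687, 0.727, -0.0]
contact_force: [-0.8, 0.3, -1.1]
width: 0.0242
gripper_force: 0.0
clk 2.4333 pos [ 0.5646 -0.1106  0.148 ] w 0.02421767727997641 cf [-0.8  0.3 -1.1]
tool shift [-0.0018  0.0226  0.0278] yaw y 3.28 z [-0.0071  0.0057 -1.    ]
[[ 1.01171403e-04  9.58098864e-01  2.86437700e-01  7.20665196e-02]
 [ 9.99999502e-01  1.87599146e-04 -9.80701499e-04 -1.70424646e-03]
 [-9.93344460e-04  2.86437656e-01 -9.58098368e-01 -1.42830781e-01]
 [ 0.00000000e+00  0.00000000e+00  0.00000000e+00  1.00000000e+00]]
[-0.159, 0.044, 0.05] [300.6 138.5]
[-0.159, -0.044, 0.05] [297.3 244.3]
[-0.124, 0.115, 0.071] [362.5  30.4]
[-0.124, -0.115, 0.071] [338.9 332.2]
[-0.11, 0.115, 0.082] [391.   26.8]
[-0.11, -0.115, 0.082] [359.2 341.7]
```

View pics/w1.png

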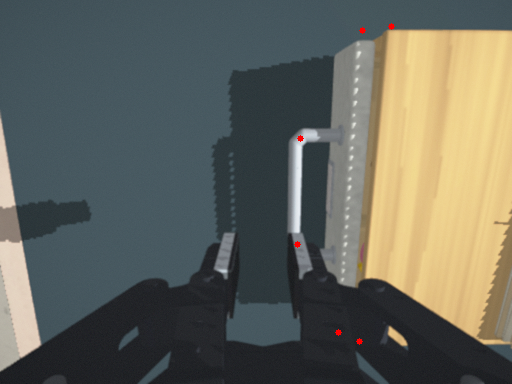

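The wrist view confirms the handle: its bar is at column 296 and its end at row 134, about 2 mm nearer to the robot than predicted. Next I go down over it.

```bash
python3 -m pendant '[{"dx":0,"dy":0.010,"dz":0,"rx":0,"ry":0,"rz":0,"hand":0.024},{"dx":0,"dy":0.0105,"dz":0,"rx":0,"ry":0,"rz":0,"hand":0.024},{"dx":0,"dy":0,"dz":0.012,"rx":0,"ry":0,"rz":0,"hand":0.024},{"dx":0,"dy":0,"dz":0.02,"rx":0,"ry":0,"rz":0,"hand":0.024},{"dx":0,"dy":0,"dz":0,"rx":0,"ry":0,"rz":0,"hand":0.024},{"dx":0,"dy":0,"dz":0,"rx":0,"ry":0,"rz":0,"hand":0.024},{"dx":0,"dy":0,"dz":0,"rx":0,"ry":0,"rz":0,"hand":0.024}]'
python3 t.py 0.585 -0.111 0.033
```

```text
clock: 3.07
position: [0.5867, -0.1165, 0.122]
ee_rot: [0.001, 0.689, 0.725, 0.0]
contact_force: [0.2, 0.3, 0.2]
width: 0.0238
gripper_force: 0.0
clk 3.0667 pos [ 0.5867 -0.1165  0.122 ] w 0.023833102530683468 cf [0.2 0.3 0.2]
tool shift [ 0.0057 -0.0016  0.089 ] yaw y 2.96 z [ 2.1e-03 -8.0e-04 -1.0e+00]
```

```bash
python3 -m pendant '[{"dx":0.0055,"dy":-0.0015,"dz":0.02,"rx":0,"ry":0,"rz":0,"hand":0.024},{"dx":0,"dy":0,"dz":0.02,"rx":0,"ry":0,"rz":0,"hand":0.024},{"dx":0,"dy":0,"dz":0.015,"rx":0,"ry":0,"rz":0,"hand":0.024},{"dx":0,"dy":0,"dz":0.015,"rx":0,"ry":0,"rz":0,"hand":0.024},{"dx":0,"dy":0,"dz":0.01,"rx":0,"ry":0,"rz":0,"hand":0.024},{"dx":0,"dy":0,"dz":0.008,"rx":0,"ry":0,"rz":0,"hand":0.024},{"dx":0,"dy":0,"dz":0,"rx":0,"ry":0,"rz":0,"hand":0.024},{"dx":0,"dy":0,"dz":0,"rx":0,"ry":0,"rz":0,"hand":0.024}]'
python3 t.py 0.585 -0.111 0.033
```

```text
clock: 3.73
position: [0.5844, -0.1102, 0.0332]
ee_rot: [0.0, 0.688, 0.725, 0.0]
contact_force: [0.1, -0.6, -0.1]
width: 0.0241
gripper_force: 0.0
clk 3.7333 pos [ 0.5844 -0.1102  0.0332] w 0.024077152502983944 cf [ 0.1 -0.6 -0.1]
tool shift [-0.0008  0.0006  0.0002] yaw y 3.02 z [ 7.e-04 -3.e-04 -1.e+00]
```

Down without contact. I close on the bar.

```bash
python3 -m pendant '[{"dx":0,"dy":0,"dz":0,"rx":0,"ry":0,"rz":0,"hand":0},{"dx":0,"dy":0,"dz":0,"rx":0,"ry":0,"rz":0,"hand":0},{"dx":0,"dy":0,"dz":0,"rx":0,"ry":0,"rz":0,"hand":0},{"dx":0,"dy":0,"dz":0,"rx":0,"ry":0,"rz":0,"hand":0},{"dx":0,"dy":0,"dz":0,"rx":0,"ry":0,"rz":0,"hand":0},{"dx":0,"dy":0,"dz":0,"rx":0,"ry":0,"rz":0,"hand":0}]' 30
```

```text
clock: 4.23
position: [0.5852, -0.1104, 0.0339]
ee_rot: [0.001, 0.688, 0.726, 0.001]
contact_force: [2.1, -0.5, 6.1]
width: 0.0086
gripper_force: 29.8
```

```bash
python3 -m pendant '[{"dx":0,"dy":-0.006,"dz":0,"rx":0,"ry":0,"rz":0,"hand":0},{"dx":0,"dy":-0.011,"dz":0,"rx":0,"ry":0,"rz":0,"hand":0},{"dx":0,"dy":-0.011,"dz":0,"rx":0,"ry":0,"rz":0,"hand":0},{"dx":0,"dy":-0.011,"dz":0,"rx":0,"ry":0,"rz":0,"hand":0},{"dx":0,"dy":-0.011,"dz":0,"rx":0,"ry":0,"rz":0,"hand":0},{"dx":0,"dy":-0.011,"dz":0,"rx":0,"ry":0,"rz":0,"hand":0},{"dx":0,"dy":-0.011,"dz":0,"rx":0,"ry":0,"rz":0,"hand":0},{"dx":0,"dy":-0.011,"dz":0,"rx":0,"ry":0,"rz":0,"hand":0},{"dx":0,"dy":-0.011,"dz":0,"rx":0,"ry":0,"rz":0,"hand":0},{"dx":0,"dy":-0.01,"dz":0,"rx":0,"ry":0,"rz":0,"hand":0}]'
python3 -m pendant '[{"dx":0,"dy":-0.006,"dz":0,"rx":0,"ry":0,"rz":0,"hand":0},{"dx":0,"dy":-0.004,"dz":0,"rx":0,"ry":0,"rz":0,"hand":0},{"dx":0,"dy":0,"dz":0,"rx":0,"ry":0,"rz":0,"hand":0},{"dx":0,"dy":0,"dz":0,"rx":0,"ry":0,"rz":0,"hand":0},{"dx":0,"dy":0,"dz":0,"rx":0,"ry":0,"rz":0,"hand":0}]'
```

```text
clock: 5.07
position: [0.4811, -0.1172, 0.0338]
ee_rot: [0.003, 0.688, 0.726, 0.0]
contact_force: [2.9, -4.5, 4.9]
width: 0.0087
gripper_force: 29.8
clock: 5.48
position: [0.4753, -0.1176, 0.0339]
ee_rot: [0.005, 0.688, 0.725, 0.003]
contact_force: [10.2, -0.9, 0.1]
width: 0.0087
gripper_force: 29.8
```

```bash
python3 -m pendant '[{"dx":0,"dy":-0.003,"dz":0,"rx":0,"ry":0,"rz":0,"hand":0},{"dx":0,"dy":-0.003,"dz":0,"rx":0,"ry":0,"rz":0,"hand":0},{"dx":0,"dy":0,"dz":0,"rx":0,"ry":0,"rz":0,"hand":0},{"dx":0,"dy":0,"dz":0,"rx":0,"ry":0,"rz":0,"hand":0}]'
```

```text
clock: 5.82
position: [0.4753, -0.1177, 0.034]
ee_rot: [0.009, 0.689, 0.724, 0.007]
contact_force: [23.7, 4.7, -11.4]
width: 0.0087
gripper_force: 29.4
```

The stop is firm, with the force rising to 24 N and no further movement. I relax, open and rise.

```bash
python3 -m pendant '[{"dx":0,"dy":0.005,"dz":0,"rx":0,"ry":0,"rz":0,"hand":0},{"dx":0,"dy":0.005,"dz":0,"rx":0,"ry":0,"rz":0,"hand":0},{"dx":0,"dy":0,"dz":0,"rx":0,"ry":0,"rz":0,"hand":0},{"dx":0,"dy":0,"dz":0,"rx":0,"ry":0,"rz":0,"hand":0.024},{"dx":0,"dy":0,"dz":0,"rx":0,"ry":0,"rz":0,"hand":0.024},{"dx":0,"dy":0,"dz":0,"rx":0,"ry":0,"rz":0,"hand":0.024},{"dx":0,"dy":0,"dz":0,"rx":0,"ry":0,"rz":0,"hand":0.024}]'
python3 -m pendant '[{"dx":0,"dy":0,"dz":-0.015,"rx":0,"ry":0,"rz":0,"hand":0.024},{"dx":0,"dy":0,"dz":-0.025,"rx":0,"ry":0,"rz":0,"hand":0.024},{"dx":0,"dy":0,"dz":-0.03,"rx":0,"ry":0,"rz":0,"hand":0.024},{"dx":0,"dy":0,"dz":-0.03,"rx":0,"ry":0,"rz":0,"hand":0.024},{"dx":0,"dy":-0.03,"dz":-0.03,"rx":0,"ry":0,"rz":0,"hand":0.04},{"dx":0,"dy":-0.03,"dz":-0.03,"rx":0,"ry":0,"rz":0,"hand":0.04},{"dx":0,"dy":-0.03,"dz":-0.03,"rx":0,"ry":0,"rz":0,"hand":0.04},{"dx":0,"dy":0,"dz":0,"rx":0,"ry":0,"rz":0,"hand":0.04},{"dx":0,"dy":0,"dz":0,"rx":0,"ry":0,"rz":0,"hand":0.04},{"dx":0,"dy":0,"dz":0,"rx":0,"ry":0,"rz":0,"hand":0.04}]'
python3 - <<'E'
from h import *
from rig import manip
import pickle
s=manip.get_state();d=manip.get_image("wrist");e=manip.get_image("top")
pickle.dump((s,d,e),open("p2.pkl","wb"))
cv2.imwrite("pics/w2.png",d["frame"][:,:,::-1]);cv2.imwrite("pics/t2.png",cv2.resize(e["frame"][150:330,150:350],None,fx=3,fy=3,interpolation=cv2.INTER_CUBIC)[:,:,::-1])
E
```

```text
clock: 6.4
position: [0.4726, -0.1152, 0.0322]
ee_rot: [-0.001, 0.688, 0.725, -0.0]
contact_force: [-0.2, 0.4, -0.1]
width: 0.0239
gripper_force: 0.0
clock: 7.23
position: [0.3857, -0.1202, 0.2206]
ee_rot: [-0.0, 0.688, 0.725, 0.0]
contact_force: [-0.8, -0.2, -0.4]
width: 0.0397
gripper_force: 0.0
```

View pics/w2.png

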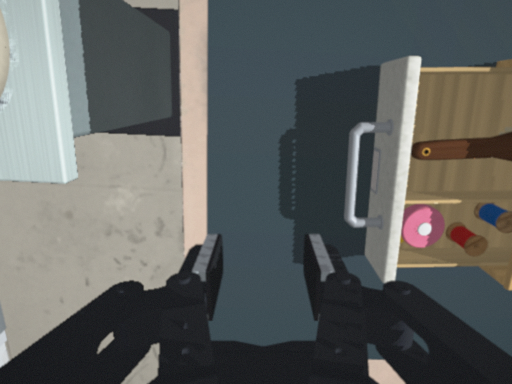

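View pics/t2.png

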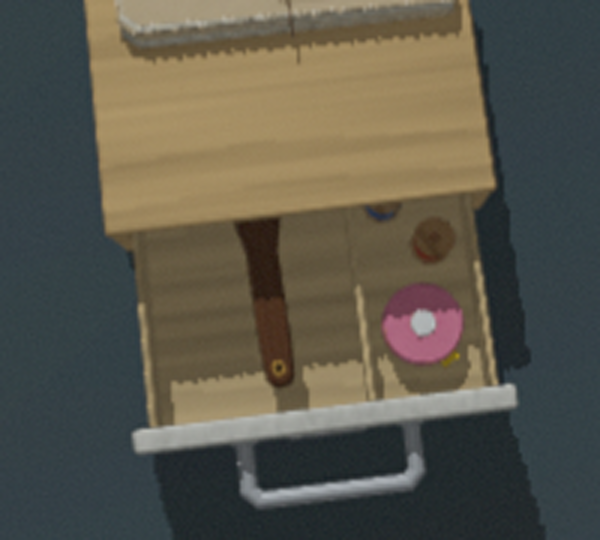

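The top crop shows the drawer open. The brush handle runs from about (262,240) to its end at (282,386), the pink tape measure is at (423,322) and the spools are beside it. Wrist view: the handle end is at about (418,150).

Run:
```python
from h import *
import pickle
s,d,e=pickle.load(open("p2.pkl","rb"));c=cam(e)
g=cv2.resize(e["frame"][150:330,150:350],None,fx=3,fy=3,interpolation=cv2.INTER_CUBIC)
for r in range(235,396,10):
    row=g[r,225:310].astype(int);L=row.sum(1);idx=np.where((L<230)&(row[:,0]-row[:,2]>8))[0]+225
    if len(idx): print(r,idx.min(),idx.max(),end=' | ')
print()
pose=[.7495,-.1013,.058]
ax=np.array([[262,240],[268,290],[277.5,350],[282,386]])/3+149.67
W=unproj(c,ax,.046);print(W.round(4))
co,si=np.cos(pose[2]),np.sin(pose[2]);print("in unit",((W[:,:2]-pose[:2])@np.array([[co,-si],[si,co]])).round(4))
# wrist check handle end
cw=cam(d,s);Q=unproj(cw,[[414,151],[500,145]],.046);print("wrist",Q.round(4))
# bar
print("bar top",unproj(c,np.array([[250,500],[415,482]])/3+149.67,.055).round(4), "wrist",unproj(cw,[[354,140],[351,205]],.055).round(4))
```

```text
235 236 279 | 245 241 279 | 255 245 279 | 265 246 281 | 275 246 283 | 285 248 284 | 295 250 285 | 305 251 289 | 315 252 288 | 325 255 291 | 335 228 292 | 345 258 293 | 355 260 294 | 365 260 295 | 375 266 295 | 385 272 292 | 
[[ 0.6285 -0.0838  0.046 ]
 [ 0.5976 -0.086   0.046 ]
 [ 0.5611 -0.0901  0.046 ]
 [ 0.5394 -0.0918  0.046 ]]
in unit [[-0.1198  0.0245]
 [-0.1507  0.024 ]
 [-0.1875  0.0221]
 [-0.2092  0.0217]]
wrist [[ 0.5369 -0.0925  0.046 ]
 [ 0.6245 -0.0814  0.046 ]]
bar top [[ 0.4742 -0.07    0.055 ]
 [ 0.4792 -0.1677  0.055 ]] wrist [[ 0.4714 -0.0838  0.055 ]
 [ 0.4773 -0.1506  0.055 ]]
```

```bash
python3 -m pendant '[{"dx":0,"dy":0,"dz":0,"rx":0,"ry":0,"rz":7.1,"hand":0.045},{"dx":0,"dy":0,"dz":0,"rx":0,"ry":0,"rz":7.1,"hand":0.045},{"dx":0,"dy":0,"dz":0,"rx":0,"ry":0,"rz":7.1,"hand":0.045},{"dx":0,"dy":0,"dz":0,"rx":0,"ry":0,"rz":7.1,"hand":0.045},{"dx":0,"dy":0,"dz":0,"rx":0,"ry":0,"rz":7.1,"hand":0.045},{"dx":0,"dy":0,"dz":0,"rx":0,"ry":0,"rz":7.1,"hand":0.045},{"dx":0,"dy":0,"dz":0,"rx":0,"ry":0,"rz":7.1,"hand":0.045},{"dx":0,"dy":0,"dz":0,"rx":0,"ry":0,"rz":7.1,"hand":0.045},{"dx":0,"dy":0,"dz":0,"rx":0,"ry":0,"rz":7.1,"hand":0.045},{"dx":0,"dy":0,"dz":0,"rx":0,"ry":0,"rz":7.1,"hand":0.045},{"dx":0,"dy":0,"dz":0,"rx":0,"ry":0,"rz":7.1,"hand":0.045},{"dx":0,"dy":0,"dz":0,"rx":0,"ry":0,"rz":7.1,"hand":0.045}]' >/dev/null
python3 -m pendant '[{"dx":0,"dy":0,"dz":0,"rx":0,"ry":0,"rz":2.3,"hand":0.045},{"dx":0,"dy":0,"dz":0,"rx":0,"ry":0,"rz":0,"hand":0.045},{"dx":0,"dy":0,"dz":0,"rx":0,"ry":0,"rz":0,"hand":0.045},{"dx":0,"dy":0,"dz":0,"rx":0,"ry":0,"rz":0,"hand":0.045}]'
python3 t.py 0.578 -0.088 0.13
```

```text
clock: 8.67
position: [0.3859, -0.1203, 0.2202]
ee_rot: [-0.001, 0.999, 0.049, -0.001]
contact_force: [0.6, -0.1, 0.4]
width: 0.0449
gripper_force: 0.0
clk 8.6667 pos [ 0.3859 -0.1203  0.2202] w 0.04486105918052496 cf [ 0.6 -0.1  0.4]
tool shift [ 0.1944 -0.0132  0.0899] yaw y -84.39 z [-1.8e-03  9.0e-04 -1.0e+00]
```

```bash
python3 -m pendant '[{"dx":0.035,"dy":-0.003,"dz":0.01,"rx":0,"ry":0,"rz":0,"hand":0.045},{"dx":0.035,"dy":-0.003,"dz":0.01,"rx":0,"ry":0,"rz":0,"hand":0.045},{"dx":0.035,"dy":-0.003,"dz":0.01,"rx":0,"ry":0,"rz":0,"hand":0.045},{"dx":0.035,"dy":-0.002,"dz":0.01,"rx":0,"ry":0,"rz":0,"hand":0.045},{"dx":0.03,"dy":-0.002,"dz":0.01,"rx":0,"ry":0,"rz":0,"hand":0.045},{"dx":0.0245,"dy":0,"dz":0.01,"rx":0,"ry":0,"rz":0,"hand":0.045},{"dx":0,"dy":0,"dz":0.02,"rx":0,"ry":0,"rz":0,"hand":0.045},{"dx":0,"dy":0,"dz":0.01,"rx":0,"ry":0,"rz":0,"hand":0.045},{"dx":0,"dy":0,"dz":0,"rx":0,"ry":0,"rz":0,"hand":0.045},{"dx":0,"dy":0,"dz":0,"rx":0,"ry":0,"rz":0,"hand":0.045},{"dx":0,"dy":0,"dz":0,"rx":0,"ry":0,"rz":0,"hand":0.045}]'
python3 t.py 0.578 -0.088 0.13
python3 - <<'E'
from h import *
from rig import manip
import pickle
s=manip.get_state();d=manip.get_image("wrist");e=manip.get_image("scene");pickle.dump((s,d,e),open("p3.pkl","wb"));c=cam(d,s)
im=d["frame"][:,:,::-1].copy()
b=U([.538+.088*np.cos(.096),-.092+.088*.096,.096],[[-.088,0,.046],[-.048,0,.046],[.012,0,.046]])
for a in proj(c,b): cv2.circle(im,tuple(a.astype(int)),3,(0,255,0),-1)
cv2.imwrite("pics/w3.png",im)
E
```

```text
clock: 9.58
position: [0.578, -0.089, 0.1319]
ee_rot: [0.0, 0.999, 0.048, 0.0]
contact_force: [0.1, -0.8, 1.2]
width: 0.0451
gripper_force: 0.0
clk 9.5833 pos [ 0.578  -0.089   0.1319] w 0.04510182052966413 cf [ 0.1 -0.8  1.2]
tool shift [ 0.0001 -0.001   0.0019] yaw y -84.48 z [ 8.e-04 -4.e-04 -1.e+00]
```

View pics/w3.png

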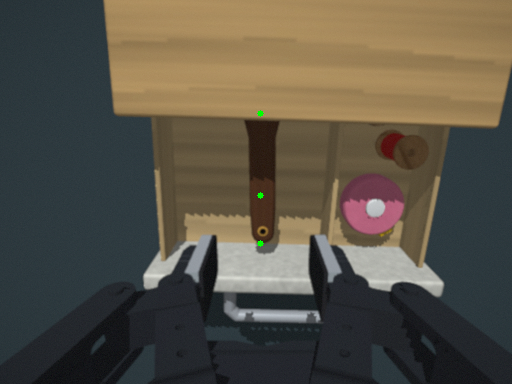

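The wrist view shows the handle vertical in the image at column 262, its end at row 242, with my predicted points on it. Yaw and position are good, so I descend.

```bash
python3 -m pendant '[{"dx":0,"dy":0,"dz":0.02,"rx":0,"ry":0,"rz":0,"hand":0.045},{"dx":0,"dy":0,"dz":0.03,"rx":0,"ry":0,"rz":0,"hand":0.045},{"dx":0,"dy":0,"dz":0.025,"rx":0,"ry":0,"rz":0,"hand":0.045},{"dx":0,"dy":0,"dz":0.02,"rx":0,"ry":0,"rz":0,"hand":0.045},{"dx":0,"dy":0,"dz":0.01,"rx":0,"ry":0,"rz":0,"hand":0.045},{"dx":0,"dy":0,"dz":0.005,"rx":0,"ry":0,"rz":0,"hand":0.045},{"dx":0,"dy":0,"dz":0,"rx":0,"ry":0,"rz":0,"hand":0.045},{"dx":0,"dy":0,"dz":0,"rx":0,"ry":0,"rz":0,"hand":0.045},{"dx":0,"dy":0,"dz":0,"rx":0,"ry":0,"rz":0,"hand":0.045}]'
python3 -m pendant '[{"dx":0,"dy":0,"dz":0,"rx":0,"ry":0,"rz":0,"hand":0},{"dx":0,"dy":0,"dz":0,"rx":0,"ry":0,"rz":0,"hand":0},{"dx":0,"dy":0,"dz":0,"rx":0,"ry":0,"rz":0,"hand":0},{"dx":0,"dy":0,"dz":0,"rx":0,"ry":0,"rz":0,"hand":0},{"dx":0,"dy":0,"dz":0,"rx":0,"ry":0,"rz":0,"hand":0},{"dx":0,"dy":0,"dz":0,"rx":0,"ry":0,"rz":0,"hand":0},{"dx":0,"dy":0,"dz":0,"rx":0,"ry":0,"rz":0,"hand":0}]' 60
```

```text
clock: 10.43
position: [0.5794, -0.0891, 0.0226]
ee_rot: [0.001, 0.999, 0.048, 0.001]
contact_force: [-0.4, -0.4, -0.4]
width: 0.0454
gripper_force: 0.0
clock: 11.02
position: [0.5786, -0.089, 0.0217]
ee_rot: [0.0, 0.999, 0.048, 0.001]
contact_force: [-1.0, -0.4, 5.1]
width: 0.0186
gripper_force: 61.6
```

Gripped on the 20 mm handle. I now tilt about the bristle end, the first 12 degrees slowly.

```bash
python3 -m pendant '[{"dx":0,"dy":0,"dz":-0.0046,"rx":0,"ry":-2,"rz":0,"hand":0},{"dx":-0.001,"dy":0,"dz":-0.0046,"rx":0,"ry":-2,"rz":0,"hand":0},{"dx":-0.001,"dy":0,"dz":-0.0046,"rx":0,"ry":-2,"rz":0,"hand":0},{"dx":-0.001,"dy":0,"dz":-0.0046,"rx":0,"ry":-2,"rz":0,"hand":0},{"dx":0,"dy":0,"dz":0,"rx":0,"ry":0,"rz":0,"hand":0}]'
python3 -m pendant '[{"dx":-0.001,"dy":0,"dz":-0.0046,"rx":0,"ry":-2,"rz":0,"hand":0},{"dx":-0.001,"dy":0,"dz":-0.0046,"rx":0,"ry":-2,"rz":0,"hand":0},{"dx":0,"dy":0,"dz":0,"rx":0,"ry":0,"rz":0,"hand":0},{"dx":0,"dy":0,"dz":0,"rx":0,"ry":0,"rz":0,"hand":0}]'
python3 t.py .5 0 0
```

```text
clock: 11.43
position: [0.5781, -0.0891, 0.0398]
ee_rot: [0.004, 0.996, 0.048, -0.069]
contact_force: [1.3, -0.5, -0.1]
width: 0.0189
gripper_force: 61.0
clock: 11.77
position: [0.5758, -0.0889, 0.0484]
ee_rot: [0.005, 0.993, 0.048, -0.104]
contact_force: [0.3, 0.3, 0.3]
width: 0.0187
gripper_force: 61.0
clk 11.7667 pos [ 0.5758 -0.0889  0.0484] w 0.018654092495710404 cf [0.3 0.3 0.3]
tool shift [-0.0554 -0.0958  0.0612] yaw y -84.46 z [-0.2059 -0.0199 -0.9784]
```

```bash
python3 -m pendant '[{"dx":-0.001,"dy":0,"dz":-0.0046,"rx":0,"ry":-2,"rz":0,"hand":0},{"dx":-0.001,"dy":0,"dz":-0.0046,"rx":0,"ry":-2,"rz":0,"hand":0},{"dx":-0.001,"dy":0,"dz":-0.0046,"rx":0,"ry":-2,"rz":0,"hand":0},{"dx":-0.001,"dy":0,"dz":-0.0046,"rx":0,"ry":-2,"rz":0,"hand":0},{"dx":0,"dy":0,"dz":0,"rx":0,"ry":0,"rz":0,"hand":0},{"dx":0,"dy":0,"dz":0,"rx":0,"ry":0,"rz":0,"hand":0}]'
python3 - <<'E'
from h import *
from rig import manip
s=manip.get_state();M=rot(s["ee_rot"]);pose=[.7495,-.1013,.058];co,si=np.cos(.058),np.sin(.058)
# brush points in tool frame (TCP at brush (-48,_,z0)); z0 = 0.0068+~0.0017
z0=.0085
for n,(x,z) in dict(pivot=(83,0),headtop=(88,33),headtopfront=(12,33),endbot=(-88,18),endtop=(-88,33)).items():
    w=s["position"]+M@np.array([(x+48)/1e3,0,z0-z/1e3]);u=(w[:2]-pose[:2])@np.array([[co,-si],[si,co]]);print(n,u.round(4),w[2].round(4))
d=manip.get_image("scene");cv2.imwrite("pics/s3.png",cv2.resize(d["frame"][130:280,130:340],None,fx=3,fy=3,interpolation=cv2.INTER_CUBIC)[:,:,::-1])
E
```

```text
clock: 12.27
position: [0.5758, -0.0888, 0.0669]
ee_rot: [0.008, 0.984, 0.048, -0.174]
contact_force: [-1.1, -0.6, -0.7]
width: 0.0191
gripper_force: 60.9
pivot [-0.0527  0.0273] 0.014
headtop [-0.0367  0.0279] 0.0433
headtopfront [-0.108   0.0251] 0.0694
endbot [-0.207   0.0213] 0.0895
endtop [-0.2019  0.0214] 0.1036
```

View pics/s3.png

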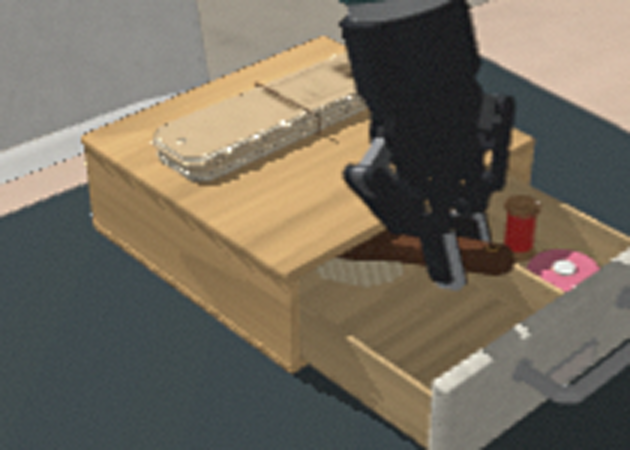

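The scene view shows the brush tilted in the drawer, bristles at about (360,270), its handle clear of the front and the head still below the top. I draw it out along its axis.

```bash
python3 -m pendant '[{"dx":-0.006,"dy":0,"dz":0.0006,"rx":0,"ry":0,"rz":0,"hand":0},{"dx":-0.01,"dy":0,"dz":0.001,"rx":0,"ry":0,"rz":0,"hand":0},{"dx":-0.01,"dy":0,"dz":0.001,"rx":0,"ry":0,"rz":0,"hand":0},{"dx":-0.01,"dy":0,"dz":0.001,"rx":0,"ry":0,"rz":0,"hand":0},{"dx":0,"dy":0,"dz":0,"rx":0,"ry":0,"rz":0,"hand":0}]'
python3 -m pendant '[{"dx":-0.01,"dy":0,"dz":0,"rx":0,"ry":0,"rz":0,"hand":0},{"dx":-0.01,"dy":0,"dz":0,"rx":0,"ry":0,"rz":0,"hand":0},{"dx":-0.01,"dy":0,"dz":0,"rx":0,"ry":0,"rz":0,"hand":0},{"dx":-0.01,"dy":0,"dz":0,"rx":0,"ry":0,"rz":0,"hand":0},{"dx":-0.01,"dy":0,"dz":0,"rx":0,"ry":0,"rz":0,"hand":0},{"dx":-0.01,"dy":0,"dz":0,"rx":0,"ry":0,"rz":0,"hand":0},{"dx":-0.01,"dy":0,"dz":0,"rx":0,"ry":0,"rz":0,"hand":0},{"dx":0,"dy":0,"dz":0,"rx":0,"ry":0,"rz":0,"hand":0},{"dx":0,"dy":0,"dz":0,"rx":0,"ry":0,"rz":0,"hand":0}]'
python3 - <<'E'
from h import *
from rig import manip
s=manip.get_state();M=rot(s["ee_rot"]);pose=[.7495,-.1013,.058];co,si=np.cos(.058),np.sin(.058)
for n,(x,z) in dict(pivot=(83,0),headtop=(88,33),headbotfront=(17,0)).items():
    w=s["position"]+M@np.array([(x+48)/1e3,0,.0085-z/1e3]);u=(w[:2]-pose[:2])@np.array([[co,-si],[si,co]]);print(n,u.round(4),w[2].round(4))
E
```

```text
clock: 12.73
position: [0.5387, -0.0924, 0.078]
ee_rot: [0.008, 0.984, 0.047, -0.174]
contact_force: [-0.3, 0.1, -0.4]
width: 0.0188
gripper_force: 60.9
clock: 13.48
position: [0.476, -0.0987, 0.1011]
ee_rot: [0.008, 0.984, 0.047, -0.173]
contact_force: [1.0, -0.3, -0.6]
width: 0.0187
gripper_force: 60.9
pivot [-0.1527  0.023 ] 0.0485
headtop [-0.1368  0.0236] 0.0778
headbotfront [-0.2147  0.0206] 0.071
```

```bash
python3 -m pendant '[{"dx":-0.004,"dy":0,"dz":-0.01,"rx":0,"ry":0,"rz":0,"hand":0},{"dx":-0.007,"dy":0,"dz":-0.019,"rx":0,"ry":0,"rz":0,"hand":0},{"dx":-0.007,"dy":0,"dz":-0.019,"rx":0,"ry":0,"rz":0,"hand":0},{"dx":-0.007,"dy":0,"dz":-0.019,"rx":0,"ry":0,"rz":0,"hand":0},{"dx":-0.007,"dy":0,"dz":-0.019,"rx":0,"ry":0,"rz":0,"hand":0},{"dx":-0.007,"dy":0,"dz":-0.019,"rx":0,"ry":0,"rz":0,"hand":0},{"dx":-0.007,"dy":0,"dz":-0.019,"rx":0,"ry":0,"rz":0,"hand":0},{"dx":-0.004,"dy":0,"dz":-0.01,"rx":0,"ry":0,"rz":0,"hand":0}]'
python3 -m pendant '[{"dx":0,"dy":0,"dz":0,"rx":0,"ry":2,"rz":0,"hand":0},{"dx":0,"dy":0,"dz":0,"rx":0,"ry":3,"rz":0,"hand":0},{"dx":0,"dy":0,"dz":0,"rx":0,"ry":3,"rz":0,"hand":0},{"dx":0,"dy":0,"dz":0,"rx":0,"ry":3,"rz":0,"hand":0},{"dx":0,"dy":0,"dz":0,"rx":0,"ry":3,"rz":0,"hand":0},{"dx":0,"dy":0,"dz":0,"rx":0,"ry":3,"rz":0,"hand":0},{"dx":0,"dy":0,"dz":0,"rx":0,"ry":2,"rz":0,"hand":0},{"dx":0,"dy":0,"dz":0,"rx":0,"ry":1,"rz":0,"hand":0},{"dx":0,"dy":0,"dz":0,"rx":0,"ry":0,"rz":0,"hand":0},{"dx":0,"dy":0,"dz":0,"rx":0,"ry":0,"rz":0,"hand":0},{"dx":0,"dy":0,"dz":0,"rx":0,"ry":0,"rz":0,"hand":0},{"dx":0,"dy":0,"dz":0,"rx":0,"ry":0,"rz":0,"hand":0}]'
python3 - <<'E'
from h import *
from rig import manip
print(manip.get_state()["qd"].round(4))
d=manip.get_image("scene");cv2.imwrite("pics/s4.png",d["frame"][:,:,::-1])
E
```

```text
clock: 14.15
position: [0.4763, -0.099, 0.2465]
ee_rot: [0.009, 0.984, 0.048, -0.172]
contact_force: [1.0, 0.3, -0.0]
width: 0.0188
gripper_force: 60.9
clock: 15.15
position: [0.4755, -0.0988, 0.2435]
ee_rot: [-0.0, 0.999, 0.048, -0.0]
contact_force: [-0.7, 0.2, -0.4]
width: 0.019
gripper_force: 60.9
[-0.0012  0.0014  0.0003  0.0013 -0.0009 -0.0006]
```

View pics/s4.png

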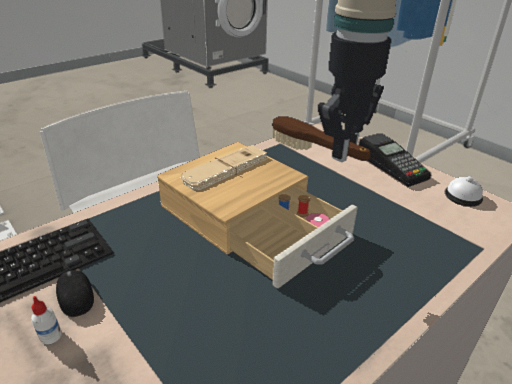

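The brush is held in the air from (275,122) to (365,155), bristles down, with the spools, tape and tags in place. I check it against a level model before handing in.

Run:
```python
from h import *
from rig import manip
s=manip.get_state();M=rot(s["ee_rot"]);c=cam(manip.get_image("scene"))
for x,z in((88,33),(-88,33),(83,0)): print(x,z,proj(c,[s["position"]+M@np.array([(x+48)/1e3,0,.0085-z/1e3])]).round(0))
```

```text
88 33 [[275. 116.]]
-88 33 [[369. 152.]]
83 0 [[276. 135.]]
```

The level model matches the picture to within a few pixels: head end (275,116), handle end (369,152).

```bash
python3 -c "
from rig import manip
print(manip.sign_off())"
```

```text
the job is handed in; nothing more can be done
None
```

The drawer is fully open and I handed the job in holding the brush still and level, bristles down, tips about 15 cm above the unit's top; the spools, tape measure and tags looked undisturbed in the last picture, and no verdict came back.

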